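# Pressurise the filtration vessel with its hand pump

### The job

Bring the steel filtration vessel up to working pressure: push its blue vent lever fully shut, then press the black pump plunger all the way down and let it spring fully back up, again and again, until the red indicator pin has popped fully out and its white foot band shows. Only push with the fingertips: do not touch the indicator pin, do not lift, shove or tip the vessel, and leave everything else on the bench where it is. Finish with the plunger let up and the vent still shut.

Things in the scene. Friction and masses are not known exactly. Their poses are not given: they have to be found in the camera images.
- filter_vessel: steel hand-pumped filtration vessel standing loose on a rubber foot, about 2.4 kg; origin at the centre of its underside, z up, lid top at 153 mm. Body 112 mm across, dark band clamp 135 mm. On the lid, in its frame (mm): plunger at 0,0; indicator pin at -41,+14; vent pivot at 0,-46. Front (-x) faces the robot at yaw 0; wing nut at the back to x +80; white filter holder (54 mm) at y +108
- pump_plunger (a joint): how far the plunger is pressed, m: 0 up, 0.030 bottomed. Its spring pushes back with 3 N at the top, 7.5 N at the bottom, plus 1 to 3 N when moved fast, and lifts it after the finger. With the vent shut, five full strokes (down past 25 mm, then back up to within 1 mm of the top) bring the pin out; shorter strokes may count for nothing; extra strokes do no harm
- plunger_top (a point): centre of the top of the plunger's black mushroom knob (42 mm across, 15 mm thick); 222 mm above the bench when up, 192 mm when bottomed; moves straight down
- vent_lever (a joint): angle of the vent lever about its upright axis, rad: 0 = shut, pointing to the vessel's front (-x), across the brass stub; 1.5 = open, pointing to its right (-y), in line with the stub. From above it shuts clockwise, against a stop at 0. It stays where left and takes 1 to 1.5 N at its end. Open by more than 0.4 rad, pumping does nothing and the pin drops back
- vent_lever_tip (a point): free end of the blue lever, 50 mm from its pivot, at mid thickness. The blue grip is 12 mm wide, 8 mm thick, 38 mm long and lies level at 179 to 187 mm above the bench, 27 mm above the lid
- indicator_pin (a joint): how far the indicator pin stands out of its brass bushing beyond its rest position, m: 0 = down, 0.017 = fully out. It stays down for the first two full strokes, stands 3 mm and then 10 mm out after the next two and is fully out after the fifth (it rises some mm more while the plunger is down); it does not sink back while the vent is shut
- pin_head: the visible red indicator pin, 12 mm across, with a white band 4 mm high at its foot that only comes out of the bushing when the pin is fully out; origin 3 mm below its top, 163 mm above the bench when down. Not to be touched
- receiver: 100 ml glass beaker, 56x62x70 mm, under the filter holder's nozzle; origin at the centre of its underside
- flask: conical flask with pink content, 70x70x128 mm, to the right of the vessel; leave alone
- vial_a: small glass vial with a white cap, 21x21x49 mm; leave alone
- vial_b: glass vial with a black cap, 24x24x56 mm; leave alone
- vial_c: small glass vial with a white cap, 21x21x49 mm; leave alone
- bench_timer: white bench timer lying flat, 62x62x18 mm, to the left of the vessel; leave alone
- petri_dish: petri dish, 65x65x16 mm, behind the vessel; leave alone

How it is judged:
By the outcome, as a careful person would: the job done as asked, in the order asked, and still so for the second after the job is handed in, with the robot touching nothing.
It also fails if it takes over 48 s, if anything falls off the work surface, if the arm or the gripper's body presses on something with over 40 N, if the wrist force passes 120 N, or if a joint passes its speed limit or range.

### The arm

A 7-joint arm with a two-finger parallel gripper is mounted at the origin on a cart in front of the work surface, level with it; the furniture and walls round the work are solid. World frame = base frame: x ahead of the robot, y to its left, z up, the work surface at z = 0. Lengths are in m, angles in rad, forces in N, time in s.
With the tool pointing down it reaches from about 0.4 to 0.85 m from the base axis. Payload 10.4 kg.
Tool frame: the origin (TCP) lies midway between the tips of the shut fingers; the grasp point (between the pads) lies 19 mm behind it (manip.grasp_offset is the distance from the TCP to the grasp point, in m); z points along the fingers, y is the line along which they close (so a half turn about z gives the same grasp; the last joint's range is limited). The gripper opens to 85 mm and grips with 20 to 120 N. Pads are 22 mm wide; open, the fingers measure 114 mm over their backs; the gripper's body (76 mm by 85 mm) begins 54 mm behind the grasp point. The pads swing forward as they close: fully open they stand 13 mm farther back than shut.
Start: joints at [-1.304, 0.332, -0.065, 1.46, 0.022, 1.35, -0.088], TCP at [0.179, 0.599, 0.231] pointing down, gripper open.
Joint ranges: [-2.6, 2.6], [-0.5, 2.12], [-1.47, 1.34], [0.16, 2.42], [-1.27, 4.41], [0.06, 2.06], [-2.6, 2.6]. Speed limits (rad/s): [2.22, 2.22, 2.79, 2.79, 3.14, 3.14, 3.14].

### API

Orientations are given as a unit quaternion [x, y, z, w].
In Python, from workcell import manip gives the robot as it stands.
- The arm moves only by the shell command python3 jog.py [FORCE], which reads ROWS from standard input. ROWS is a JSON list of rows, 1 to 20 of them, each an object with the fields turn_vec (a list: a rotation vector rx, ry, rz in fractions of the full range, 1 being 4 rad), xyz (a list: dx, dy, dz in parts of the range, where 1.0 means 60 cm), jaw (the opening from 0.0 (shut) to 1.0 (fully open)); a field left out counts as zero (the opening has to be given); each row is the pose to reach, as a shift and turn from the pose commanded when the command began, along the tool's axes at that moment; what a row does not reach only later rows make up. A row lasts 1/8 s, in which the tool goes at most 0.0625 m and 0.188 rad, less where a joint would pass 70% of its speed; a pose out of reach is approached as far as the arm can. The fingers move at their own pace and stop on an object; FORCE is the grip in N (left out, the last holds). Time passes only in rows, so rows that do not move let the fingers close. It prints the time, the measured TCP pose, the force, the opening and the grip force at its end. No shift or turn number may pass 1 either way. Input that does not fit is refused with a message, and nothing moves.
- manip.get_obs(): the state, without advancing time (a new reading comes with each control period).
- manip.camera(name): name is "scene" or "side" or "wrist"; returns the picture (420x560x3 uint8, blue, green, red); there is no depth.
- manip.calibration(name): a dict with "fx", "fy", "cx", "cy" (pixels), "world_from_camera" (4x4, takes a point from camera to world coordinates); the wrist camera has in their place "tool_from_camera" (4x4, takes a point from camera to tool coordinates, whose origin is the TCP and whose axes are the flange's). Camera axes: x right, y up, looking along -z (the intrinsics and any distortion apply to the point x, -y, -z); pixel columns grow to the right and rows downward; lengths in m; the calibration is good to about 2 mm. A picture is of the moment at which its call begins: read the wrist's pose just before it. calibration takes no time and is no camera call.
- manip.hand_in(): hands the job in; it is judged then, once.
The state is a dict: "clock": time; "joint_pos": joint angles; "joint_velocities": joint speeds; "tau": joint torques, N m; "position": TCP position; "ee_rot": TCP orientation; "ft_force": force on the tool from outside, world axes, zero at the start; "torque": the same for the moment, N m; "grip_width": opening from 0.0 (shut) to 1.0 (fully open); "grasp_force": force on a finger pad.
Only numpy, scipy, OpenCV 4.12 (cv2) and the standard library are available. Lean on these libraries where they do the work, as an engineer would, in place of code of your own. Each camera call takes 0.05 s, during which the arm holds its last target. There are 200 camera calls.

## Working session

There is one attempt and no reset: what is moved stays moved. The work goes in short steps, Python scripts to look and compute and a shell command to move; the robot and the scene stay as the last step left them, time stands still between calls to the robot, and variables do not carry over. Pictures are saved under pics/ and viewed, at most 10 in all, crops included, and the job is handed in when it is done.

```bash
ls; mkdir -p pics; python3 - <<'E'
from workcell import manip
import cv2,numpy as np
o=manip.get_obs();print(o['clock'],o['position'],o['ee_rot'],o['grip_width'])
for n in("scene","side"):
    cv2.imwrite(f"pics/{n}0.png",manip.camera(n));c=manip.calibration(n);print(n,{k:np.round(v,3).tolist() for k,v in c.items() if not isinstance(v,str)})
print(manip.calibration("wrist"))
E
```

```text
jog.py
pics
workcell.py
0.0 [0.17850739 0.59859253 0.23052976] [ 1.44388605e-01  9.89520820e-01 -6.88997627e-04 -6.08626517e-05] 1.0009711851750878
scene {'fx': 452.734, 'fy': 452.734, 'cx': 279.532, 'cy': 204.032, 'world_from_camera': [[0.794, 0.375, -0.478, 0.0], [-0.608, 0.51, -0.608, -0.706], [0.016, 0.774, 0.633, 0.912], [0.0, 0.0, 0.0, 1.0]]}
side {'fx': 398.546, 'fy': 398.546, 'cx': 278.219, 'cy': 202.519, 'world_from_camera': [[0.898, 0.193, -0.394, 0.19], [-0.439, 0.422, -0.793, -0.751], [0.013, 0.886, 0.464, 0.578], [0.0, 0.0, 0.0, 1.0]]}
{'fx': 315.04351281976255, 'fy': 315.04351281976255, 'cx': 280.7775465774323, 'cy': 209.69703016427383, 'tool_from_camera': array([[-5.54975814e-04,  9.49798289e-01,  3.12862434e-01,
         8.06098277e-02],
       [ 9.99999845e-01,  5.13775258e-04,  2.14128830e-04,
        -8.42241568e-04],
       [ 4.26382188e-05,  3.12862504e-01, -9.49798427e-01,
        -1.40446702e-01],
       [ 0.00000000e+00,  0.00000000e+00,  0.00000000e+00,
         1.00000000e+00]])}
```

View pics/scene0.png

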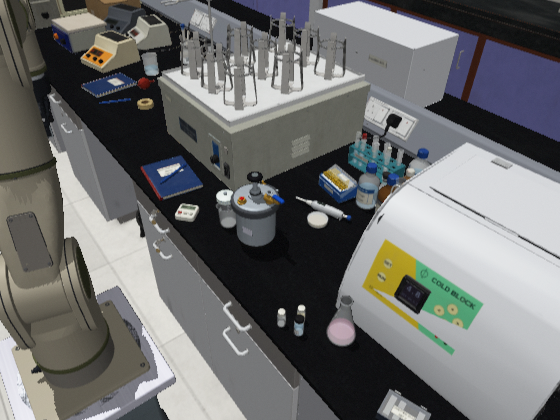

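View pics/side0.png

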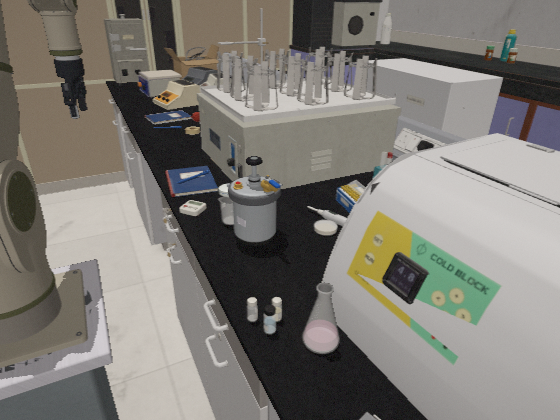

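The scene view shows the vessel near pixel (256,215), with the knob near (256,178), blue lever near (275,198) and red pin near (241,199). In the side view the knob is near (255,162) and the lever near (270,184). I'll zoom in on both and measure.

```bash
cat > h.py <<'E'
import cv2,numpy as np
from workcell import manip
def ray(n,u,v,wfc=None):
    c=manip.calibration(n);W=c.get("world_from_camera") if wfc is None else wfc
    W=np.array(W);d=np.array([(u-c["cx"])/c["fx"],-(v-c["cy"])/c["fy"],-1.])
    d=W[:3,:3]@d;return W[:3,3],d/np.linalg.norm(d)
def plane(r,z): return r[0]+r[1]*(z-r[0][2])/r[1][2]
def tri(*rs):
    P=[np.eye(3)-np.outer(d,d) for _,d in rs]
    x=np.linalg.solve(sum(P),sum(p@o for p,(o,_) in zip(P,rs)))
    return x,[float(np.linalg.norm(p@(x-o))) for p,(o,_) in zip(P,rs)]
def blobs(im,lo,hi,box,amin=4):
    h=cv2.cvtColor(im,cv2.COLOR_BGR2HSV);m=cv2.inRange(h,lo,hi);x0,y0,x1,y1=box
    k=np.zeros_like(m);k[y0:y1,x0:x1]=m[y0:y1,x0:x1]
    n,l,s,c=cv2.connectedComponentsWithStats(k)
    return [(s[i].tolist(),c[i].round(1).tolist()) for i in range(1,n) if s[i][4]>=amin]
E
python3 - <<'E'
from h import *
out=[]
for n,b in(("scene",(215,160,310,255)),("side",(210,145,305,240))):
    im=cv2.imread(f"pics/{n}0.png")
    print(n,'blue',blobs(im,(105,150,80),(125,255,255),b),'red',blobs(im,(0,150,80),(8,255,255),b))
    x0,y0,x1,y1=b;out.append(cv2.resize(im[y0:y1,x0:x1],(400,400),interpolation=cv2.INTER_CUBIC))
cv2.imwrite("pics/z0.png",np.hstack(out))
E
```

```text
scene blue [([273, 195, 11, 9, 52], [278.2, 198.6])] red [([240, 197, 4, 3, 10], [241.5, 197.8])]
side blue [([232, 150, 2, 7, 12], [232.4, 153.2]), ([269, 180, 11, 8, 48], [274.2, 183.6])] red [([236, 182, 4, 2, 8], [237.5, 182.5])]
```

View pics/z0.png

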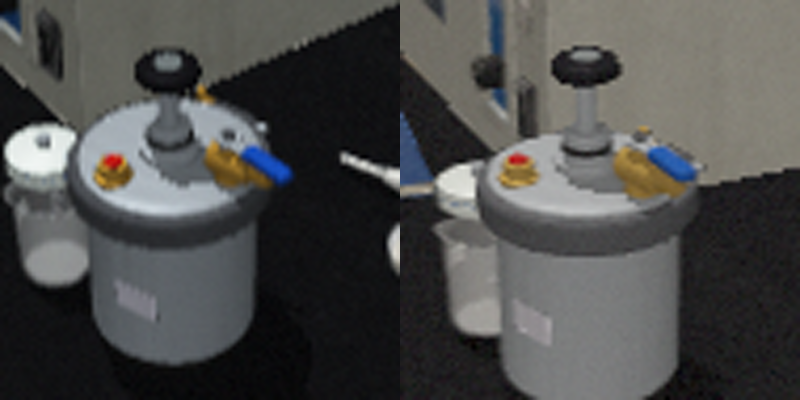

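Crop: the knob top is at scene ≈(254.7,174.3) and side ≈(254.2,158.8). The red pin top is at scene (241.5,197.8) and side (237.5,182.5). The blue lever runs down-right to a tip at scene ≈(284,202.5) and side ≈(279.5,187), in line with the stub, so the vent is open.

```bash
python3 - <<'E'
from h import *
S=lambda u,v:ray("scene",u,v)
D=lambda u,v:ray("side",u,v)
for n,a,b,z in(("knob",(254.7,174.3),(254.2,158.8),.222),("pin",(241.5,197.5),(237.5,182.3),.166),("levermid",(278.2,198.6),(274.2,183.6),.187),("levertip",(283.5,202.5),(279.3,186.5),.183)):
    print(n,tri(S(*a),D(*b)),plane(S(*a),z).round(4),plane(D(*b),z).round(4))
# others on the bench
for n,a in(("timer",(187,213)),("petri",(317,219)),("holder",(225,197)),("beaker",(228,222))): print(n,plane(S(*a),0.02).round(3))
E
```

```text
knob (array([0.54422941, 0.09491186, 0.21939725]), [0.0014231547323129265, 0.0014231547323128818]) [0.544  0.0925 0.222 ] [0.5398 0.0873 0.222 ]
pin (array([0.49665276, 0.08928544, 0.16754481]), [0.001541969419968526, 0.001541969419968508]) [0.4995 0.0917 0.166 ] [0.4959 0.0909 0.166 ]
levermid (array([0.55897413, 0.01159178, 0.18474526]), [0.0012424561302203576, 0.0012424561302202472]) [0.5588 0.0098 0.187 ] [0.5552 0.0062 0.187 ]
levertip (array([ 0.56120828, -0.00902705,  0.18508021]), [0.0002338304795461323, 0.0002338304795460857]) [ 0.5631 -0.007   0.183 ] [ 0.5629 -0.0053  0.183 ]
timer [0.423 0.282 0.02 ]
petri [0.722 0.028 0.02 ]
holder [0.557 0.281 0.02 ]
beaker [0.5   0.174 0.02 ]
```

```bash
cat >> h.py <<'E'
from scipy.spatial.transform import Rotation as Ro
def shift(*ps):
    o=manip.get_obs();R=Ro.from_quat(o["ee_rot"]).as_matrix()
    for p in ps: print(p,'->',(R.T@(np.array(p)-o["position"])).round(4))
def wristW():
    o=manip.get_obs();T=np.eye(4);T[:3,:3]=Ro.from_quat(o["ee_rot"]).as_matrix();T[:3,3]=o["position"]
    return T@np.array(manip.calibration("wrist")["tool_from_camera"])
E
python3 - <<'E'
from h import *
for a in((222,188),(167,140),(240,108),(162,85)): print(a,[plane(ray("scene",*a),z).round(2) for z in(0,.2,.25)])
shift((.28,.5,.36),(.4,.35,.38),(.47,.15,.38),(.52,.05,.37))
E
```

```text
(222, 188) [array([0.59, 0.35, 0.  ]), array([0.46, 0.12, 0.2 ]), array([0.43, 0.06, 0.25])]
(167, 140) [array([0.58, 0.73, 0.  ]), array([0.45, 0.42, 0.2 ]), array([0.42, 0.34, 0.25])]
(240, 108) [array([0.95, 0.79, 0.  ]), array([0.74, 0.46, 0.2 ]), array([0.69, 0.38, 0.25])]
(162, 85) [array([0.78, 1.19, 0.  ]), array([0.61, 0.77, 0.2 ]), array([0.57, 0.67, 0.25])]
(0.28, 0.5, 0.36) -> [-0.1255 -0.0657 -0.1293]
(0.4, 0.35, 0.38) -> [-0.2833 -0.1751 -0.1492]
(0.47, 0.15, 0.38) -> [-0.4075 -0.3468 -0.1489]
(0.52, 0.05, 0.37) -> [-0.484  -0.4283 -0.1388]
```

Units first: shifts go in shares of 60 cm and turns go in shares of 4 rad. So -0.484 m is -0.8067, -0.35 m is -0.5833.

```bash
echo '[{"xyz":[-0.0667,-0.0333,-0.075],"jaw":0},{"xyz":[-0.1333,-0.0667,-0.15],"jaw":0},{"xyz":[-0.2083,-0.1083,-0.2167],"jaw":0},{"xyz":[-0.2917,-0.1667,-0.2483],"jaw":0},{"xyz":[-0.375,-0.225,-0.2483],"jaw":0},{"xyz":[-0.4667,-0.2833,-0.2483],"jaw":0},{"xyz":[-0.525,-0.3667,-0.2483],"jaw":0},{"xyz":[-0.5833,-0.45,-0.2483],"jaw":0},{"xyz":[-0.6417,-0.525,-0.2483],"jaw":0},{"xyz":[-0.7,-0.6,-0.2483],"jaw":0},{"xyz":[-0.7583,-0.6667,-0.2417],"jaw":0},{"xyz":[-0.8067,-0.7133,-0.2333],"jaw":0},{"xyz":[-0.8067,-0.7133,-0.2333],"jaw":0},{"xyz":[-0.8067,-0.7133,-0.2333],"jaw":0},{"xyz":[-0.8067,-0.7133,-0.2333],"jaw":0}]' | python3 jog.py; python3 - <<'E'
from h import *
W=wristW();np.save("W0.npy",W);im=manip.camera("wrist");cv2.imwrite("pics/w0.png",im)
print(manip.get_obs()["position"],blobs(im,(105,150,60),(125,255,255),(0,0,560,420),30),blobs(im,(0,150,60),(8,255,255),(0,0,560,420),30))
E
```

```text
clock: 1.98
position: [0.5198, 0.0519, 0.3713]
ee_rot: [0.143, 0.99, 0.0, -0.0]
ft_force: [-0.1, 0.4, 0.2]
grip_width: 0.001
grasp_force: 0.0
[0.5198167  0.05172191 0.37136899] [([242, 218, 32, 20, 339], [257.0, 227.6])] [([306, 147, 11, 11, 89], [311.2, 152.0])]
```

View pics/w0.png

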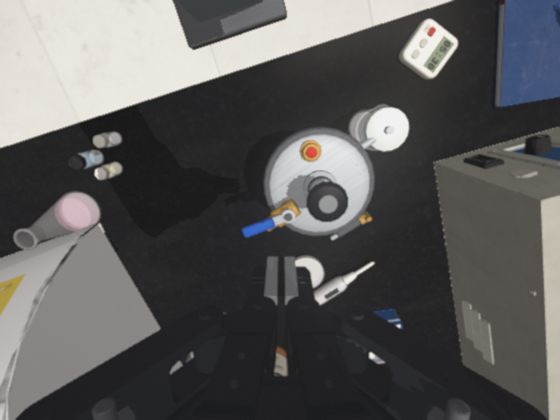

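The wrist view shows the knob top at (328,203), red pin at (311,152), vent pivot at about (288,214) and blue lever centre at (257,228). The lever tip is at about (242,233) and the shut fingers at about (281,270).

```bash
python3 - <<'E'
from h import *
W=np.load("W0.npy");im=cv2.imread("pics/w0.png")
w=lambda u,v:ray("wrist",u,v,W)
h=cv2.cvtColor(im,cv2.COLOR_BGR2HSV);m=cv2.inRange(h,(105,120,50),(125,255,255));m[:,:225]=0;m[:200]=0;m[250:]=0;m[:,300:]=0
c=max(cv2.findContours(m,0,1)[0],key=cv2.contourArea);print(cv2.minAreaRect(c))
pts=np.array([plane(w(*p[0]),.183)[:2] for p in c]);r=cv2.minAreaRect((pts*1000).astype(np.float32));print(cv2.boxPoints(r).round(1).tolist())
g=cv2.inRange(h,(0,0,0),(180,255,60));g[:175]=0;g[230:]=0;g[:,:300]=0;g[:,352:]=0
k=max(cv2.findContours(g,0,1)[0],key=cv2.contourArea);print('knob',cv2.minEnclosingCircle(k),cv2.boundingRect(k))
for n,a,b,s,z in(("knob",(254.7,174.3),(254.2,158.8),(328,203),.222),("pin",(241.5,197.5),(237.5,182.3),(311.2,151.8),.166),("lev",(278.2,198.6),(274.2,183.6),(257,227.6),.187),("pivot",0,0,(288,214),.187)):
    print(n,plane(w(*s),z).round(4), tri(ray("scene",*a),ray("side",*b),w(*s)) if a else '')
E
```

```text
((257.369873046875, 227.48631286621094), (11.938197135925293, 33.12264633178711), 69.44395446777344)
[[549.9000244140625, 30.100000381469727], [553.4000244140625, -7.199999809265137], [567.4000244140625, -5.900000095367432], [563.9000244140625, 31.399999618530273]]
knob ((326.65179443359375, 200.9141082763672), 19.775022506713867) (308, 182, 39, 39)
knob [0.5401 0.0923 0.222 ] (array([0.54199646, 0.09215629, 0.22094791]), [0.002192608694381069, 0.0009987616680853112, 0.001489356090177662])
pin [0.4971 0.0923 0.166 ] (array([0.49759024, 0.09190991, 0.16585303]), [0.0018833134207241154, 0.0013554634529076772, 0.000586419418732626])
lev [0.5572 0.0124 0.187 ] (array([0.55873817, 0.01175821, 0.18457441]), [0.0015560005170983007, 0.0009321952851760523, 0.0006357024759751698])
pivot [0.5517 0.0497 0.187 ]
```

```bash
python3 - <<'E'
from h import *
W=np.load("W0.npy")
for p in((102,226),(160,328)): print(p,[plane(ray("wrist",*p,W),z).round(2).tolist() for z in(0,.1,.2,.3)])
for n,p in(("scene",(343,290)),("scene",(372,225)),("side",(330,290)),("side",(355,225))): print(n,p,[plane(ray(n,*p),z).round(2).tolist() for z in(0,.1,.2,.3)])
shift((.603,.008,.30),(.603,.008,.180))
E
```

```text
(102, 226) [[0.54, -0.28, 0.0], [0.52, -0.21, 0.1], [0.5, -0.14, 0.2], [0.48, -0.07, 0.3]]
(160, 328) [[0.77, -0.27, 0.0], [0.71, -0.2, 0.1], [0.64, -0.13, 0.2], [0.58, -0.07, 0.3]]
scene (343, 290) [[0.61, -0.21, 0.0], [0.54, -0.26, 0.1], [0.47, -0.32, 0.2], [0.41, -0.37, 0.3]]
scene (372, 225) [[0.85, -0.08, 0.0], [0.76, -0.14, 0.1], [0.67, -0.21, 0.2], [0.57, -0.28, 0.3]]
side (330, 290) [[0.6, -0.18, 0.0], [0.53, -0.28, 0.1], [0.46, -0.38, 0.2], [0.39, -0.48, 0.3]]
side (355, 225) [[0.82, 0.02, 0.0], [0.71, -0.11, 0.1], [0.6, -0.25, 0.2], [0.49, -0.38, 0.3]]
(0.603, 0.008, 0.3) -> [-0.0922 -0.0183  0.0714]
(0.603, 0.008, 0.18) -> [-0.0922 -0.0184  0.1914]
```

Converted, 0.191 m is 0.3183, 0.185 m is 0.3083.

```bash
echo '[{"xyz":[-0.075,-0.0167,0.05],"jaw":0},{"xyz":[-0.1533,-0.03,0.1083],"jaw":0},{"xyz":[-0.1533,-0.03,0.1833],"jaw":0},{"xyz":[-0.1533,-0.03,0.2583],"jaw":0},{"xyz":[-0.1533,-0.03,0.3083],"jaw":0},{"xyz":[-0.1533,-0.03,0.3183],"jaw":0},{"xyz":[-0.1533,-0.03,0.3183],"jaw":0},{"xyz":[-0.1533,-0.03,0.3183],"jaw":0}]' | python3 jog.py; python3 - <<'E'
from h import *
W=wristW();np.save("W1.npy",W);im=manip.camera("wrist");cv2.imwrite("pics/w1.png",im)
print(manip.get_obs()["position"])
# arc: contact at vessel lever, finger centre path
E
```

```text
clock: 3.02
position: [0.604, 0.0072, 0.182]
ee_rot: [0.144, 0.99, 0.0, 0.001]
ft_force: [0.4, 0.3, 0.5]
grip_width: -0.004
grasp_force: 0.0
[0.60386566 0.00714927 0.18181714]
```

View pics/w1.png

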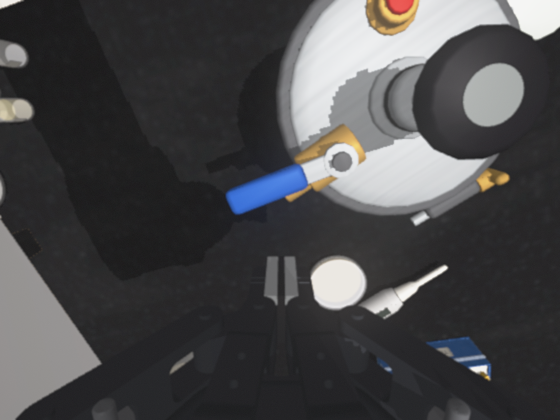

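The wrist view shows the fingertips at (281,257), clear behind the lever. The lever runs from its pivot at (342,161) to its tip at (230,205), and the knob top is at (493,95).

```bash
python3 - <<'E'
from h import *
W=np.load("W1.npy");w=lambda u,v:ray("wrist",u,v,W)
P=plane(w(342,161),.188)[:2];T=plane(w(231,204),.186)[:2];K=plane(w(493,95),.222)[:2];N=plane(w(399,3),.166)[:2]
print("pivot",P,"tip",T,"knob",K,"pin",N,np.linalg.norm(T-P))
v=P-K;yaw=np.degrees(np.arctan2(v[1],v[0]))+90;v=N-K;yaw2=np.degrees(np.arctan2(v[1],v[0]))-161.15
print("yaw",yaw,yaw2%360-360*(yaw2%360>180),np.linalg.norm(P-K),np.linalg.norm(N-K),"lever",np.degrees(np.arctan2(*(T-P)[::-1])))
y=19
o=manip.get_obs();R=Ro.from_quat(o["ee_rot"]).as_matrix()
for a in (76,60,45,30,20,10,5,0):
    th=np.radians(180+y+a);n=np.array([-np.sin(th),np.cos(th)])
    c=P+.040*np.array([np.cos(th),np.sin(th)])+.016*n
    print(a,c.round(4),(R.T@(np.r_[c,.180]-o["position"])).round(4))
E
```

```text
pivot [0.55533729 0.04804027] tip [ 0.56042538 -0.00428594] knob [0.54155615 0.09110942] pin [0.50080772 0.0900123 ] 0.052573006252501206
yaw 17.74347482948349 20.392275682693423 0.045220259762450775 0.04076319918519862 lever -84.44613054721329
76 [0.5748 0.0096] [ 0.0286 -0.006   0.0018]
60 [0.5634 0.0057] [ 0.0384 -0.0129  0.0017]
45 [0.5522 0.0051] [ 0.0489 -0.0167  0.0017]
30 [0.5412 0.0074] [ 0.0601 -0.0177  0.0017]
20 [0.5343 0.0104] [ 0.0676 -0.0167  0.0017]
10 [0.5281 0.0147] [ 0.0747 -0.0144  0.0016]
5 [0.5253 0.0172] [ 0.0782 -0.0128  0.0016]
0 [0.5227 0.0199] [ 0.0814 -0.011   0.0016]
```

Converted, 0.075 m is 0.125, 0.068 m is 0.1133.

```bash
echo '[{"xyz":[0.0233,-0.0067,0.0033],"jaw":0},{"xyz":[0.0467,-0.01,0.0033],"jaw":0},{"xyz":[0.0633,-0.0217,0.0033],"jaw":0},{"xyz":[0.0817,-0.0283,0.0033],"jaw":0},{"xyz":[0.1,-0.03,0.0033],"jaw":0},{"xyz":[0.1133,-0.0283,0.0033],"jaw":0},{"xyz":[0.125,-0.024,0.0033],"jaw":0},{"xyz":[0.125,-0.024,0.0033],"jaw":0}]' | python3 jog.py; python3 - <<'E'
from h import *
W=wristW();np.save("W2.npy",W);im=manip.camera("wrist");cv2.imwrite("pics/w2.png",im)
print(manip.get_obs()["position"],manip.get_obs()["ft_force"])
E
```

```text
clock: 4.08
position: [0.5266, 0.0152, 0.1782]
ee_rot: [0.144, 0.99, 0.0, -0.0]
ft_force: [-0.0, 0.3, 0.3]
grip_width: 0.001
grasp_force: 0.1
[0.52683124 0.01499265 0.17817187] [ 0.06166125  0.21075615 -0.04937795]
```

View pics/w2.png

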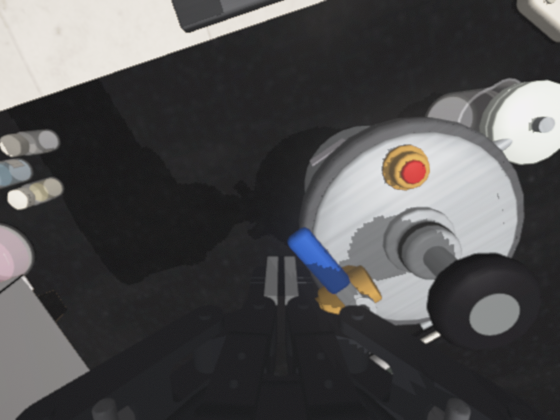

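The lever has swung to about (298,237)–(345,288), with the fingertips against its left side. I'll measure the remaining angle.

```bash
cat >> h.py <<'E'
def lever(im,W,P=np.array([.5553,.048])):
    h=cv2.cvtColor(im,cv2.COLOR_BGR2HSV);m=cv2.inRange(h,(105,150,60),(125,255,255));m[330:]=0;m[:,:200]=0
    c=max(cv2.findContours(m,0,1)[0],key=cv2.contourArea)
    q=np.array([plane(ray("wrist",*p[0],W),.185)[:2] for p in c]);ce,sz,_=r=cv2.minAreaRect((q*1000).astype(np.float32))
    b=cv2.boxPoints(r);e=b[1]-b[0] if np.linalg.norm(b[1]-b[0])>np.linalg.norm(b[2]-b[1]) else b[2]-b[1]
    a=np.degrees(np.arctan2(e[1],e[0]))%180;d=np.array(ce)/1000-P
    print("lever axis",a,"size",sz,"ctr",ce,"dir from pivot",np.degrees(np.arctan2(d[1],d[0]))%360-180)
    for s,cc in blobs(im,(0,150,60),(8,255,255),(0,0,560,420),60): print("red",cc,plane(ray("wrist",*cc,W),.166))
E
python3 - <<'E'
from h import *
lever(cv2.imread("pics/w1.png"),np.load("W1.npy"))
lever(cv2.imread("pics/w2.png"),np.load("W2.npy"))
o=manip.get_obs();R=Ro.from_quat(o["ee_rot"]).as_matrix()
P=np.array([.5553,.048])
for a in (20,10,5,0,-5,-10):
    th=np.radians(199+a);n=np.array([-np.sin(th),np.cos(th)])
    c=P+.040*np.array([np.cos(th),np.sin(th)])+.014*n
    print(a,(R.T@(np.r_[c,.178]-o["position"])).round(4))
E
```

```text
lever axis 94.93476 size (12.724608421325684, 36.64324951171875) ctr (558.7808227539062, 12.562867164611816) dir from pivot 95.60989908834148
red [399.7, 5.3] [0.50174284 0.09015313 0.166     ]
lever axis 22.09733 size (36.914947509765625, 12.054021835327148) ctr (521.0925903320312, 34.355567932128906) dir from pivot 21.745750879872475
red [413.5, 171.6] [0.49705993 0.09104193 0.166     ]
20 [-0.0068 -0.0012  0.0002]
10 [0.0001 0.0014 0.0002]
5 [0.0034 0.0031 0.0002]
0 [0.0065 0.0051 0.0002]
-5 [0.0094 0.0074 0.0002]
-10 [0.0122 0.0099 0.0002]
```

Converted, 0.0016 m is 0.0027, 0.0008 m is 0.0013.

```bash
for i in 1; do echo '[{"xyz":[0.001,0.0013,0],"jaw":0},{"xyz":[0.002,0.0027,0],"jaw":0},{"xyz":[0.002,0.0027,0],"jaw":0}]' | python3 jog.py | tail -3;done; python3 - <<'E'
from h import *
W=wristW();lever(manip.camera("wrist"),W);print(manip.get_obs()["position"],manip.get_obs()["ft_force"])
E
echo '[{"xyz":[0.001,0.0013,0],"jaw":0},{"xyz":[0.002,0.0027,0],"jaw":0},{"xyz":[0.002,0.0027,0],"jaw":0}]' | python3 jog.py |grep ft; python3 - <<'E'
from h import *
W=wristW();lever(manip.camera("wrist"),W);print(manip.get_obs()["position"],manip.get_obs()["ft_force"])
E
```

```text
ft_force: [-0.2, -1.6, 0.5]
grip_width: 0.0
grasp_force: 0.6
lever axis 21.685417 size (36.90760040283203, 11.911779403686523) ctr (520.7381591796875, 35.14305114746094) dir from pivot 20.40511958896468
red [411.7, 172.6] [0.49707232 0.09115264 0.166     ]
[0.52638729 0.01626082 0.17817419] [-0.20345467 -1.10651426 -0.10334356]
ft_force: [0.5, -1.9, -0.4]
lever axis 19.02209 size (36.92798614501953, 11.869491577148438) ctr (520.1683349609375, 36.93097686767578) dir from pivot 17.48820859264623
red [407.8, 175.1] [0.4970838  0.09114967 0.166     ]
[0.52569184 0.01826497 0.17826744] [ 0.42206984 -1.68263278  0.30582308]
```

Converted, 0.0008 m is 0.0013, 0.0006 m is 0.001.

```bash
for i in 1; do echo '[{"xyz":[0.001,0.0013,0],"jaw":0},{"xyz":[0.001,0.0013,0],"jaw":0}]' | python3 jog.py |grep ft; python3 - <<'E'
from h import *
W=wristW();lever(manip.camera("wrist"),W);print(manip.get_obs()["position"],manip.get_obs()["ft_force"])
E
done
echo '[{"xyz":[0.001,0.0013,0],"jaw":0},{"xyz":[0.001,0.0013,0],"jaw":0}]' | python3 jog.py |grep ft; python3 - <<'E'
from h import *
W=wristW();lever(manip.camera("wrist"),W);print(manip.get_obs()["position"],manip.get_obs()["ft_force"])
E
```

```text
ft_force: [0.5, -5.0, -0.1]
lever axis 19.031033 size (37.069400787353516, 11.80215072631836) ctr (520.0699462890625, 37.07106018066406) dir from pivot 17.234746334536936
red [406.9, 175.6] [0.49704684 0.09123156 0.166     ]
[0.52547587 0.01881468 0.17830242] [ 0.68356562 -4.3981396  -0.38608503]
ft_force: [0.7, -6.2, -0.1]
lever axis 18.236423 size (37.18627166748047, 11.871156692504883) ctr (520.0809936523438, 37.39837646484375) dir from pivot 16.75284278591255
red [406.4, 175.9] [0.49696639 0.09163235 0.166     ]
[0.52526273 0.0194119  0.17838775] [ 0.70800051 -6.08343694 -0.54706247]
```

The push force jumped from 1.7 to 6 N and the lever stopped moving, so it is on its stop. I'll back off and go above the knob.

Converted, -0.08 m is -0.1333, -0.012 m is -0.02.

```bash
echo '[{"xyz":[-0.015,-0.02,0],"jaw":0},{"xyz":[-0.0233,-0.0283,-0.0067],"jaw":0},{"xyz":[-0.0233,-0.0283,-0.0667],"jaw":0},{"xyz":[-0.0233,-0.0283,-0.1333],"jaw":0},{"xyz":[-0.0233,-0.0283,-0.1333],"jaw":0}]' | python3 jog.py ; python3 - <<'E'
from h import *
shift((.541,.092,.25),(.541,.092,.224),(.541,.092,.1915))
E
```

```text
clock: 6.2
position: [0.5353, -0.0001, 0.2615]
ee_rot: [0.144, 0.99, 0.001, 0.003]
ft_force: [0.7, -0.1, 0.1]
grip_width: -0.003
grasp_force: 0.0
(0.541, 0.092, 0.25) -> [0.0209 0.0898 0.0117]
(0.541, 0.092, 0.224) -> [0.0211 0.0897 0.0377]
(0.541, 0.092, 0.1915) -> [0.0212 0.0896 0.0702]
```

```bash
echo '[{"xyz":[0.0167,0.075,0],"jaw":0},{"xyz":[0.035,0.15,0.0083],"jaw":0},{"xyz":[0.035,0.15,0.0417],"jaw":0},{"xyz":[0.035,0.15,0.0633],"jaw":0},{"xyz":[0.035,0.15,0.07],"jaw":0},{"xyz":[0.035,0.15,0.07],"jaw":0}]' | python3 jog.py ; python3 - <<'E'
from h import *
W=wristW();im=manip.camera("wrist");lever(im,W);s=manip.camera("side")[145:240,210:305]
o=manip.get_obs();print(o["position"],o["ft_force"])
cv2.imwrite("pics/w3.png",np.hstack([cv2.resize(im,(450,338)),cv2.resize(s,(338,338))]))
E
```

```text
clock: 6.95
position: [0.5392, 0.0918, 0.2166]
ee_rot: [0.145, 0.989, 0.0, -0.0]
ft_force: [-1.9, 0.8, 3.6]
grip_width: 0.003
grasp_force: 1.7
lever axis 158.73643 size (7.265534400939941, 18.12549591064453) ctr (531.940673828125, 45.80976104736328) dir from pivot 5.356559635700705
red [264.4, 174.9] [0.49746609 0.09281341 0.166     ]
[0.53937861 0.09174255 0.21694646] [-1.29074358  0.02228921  3.27110588]
```

View pics/w3.png

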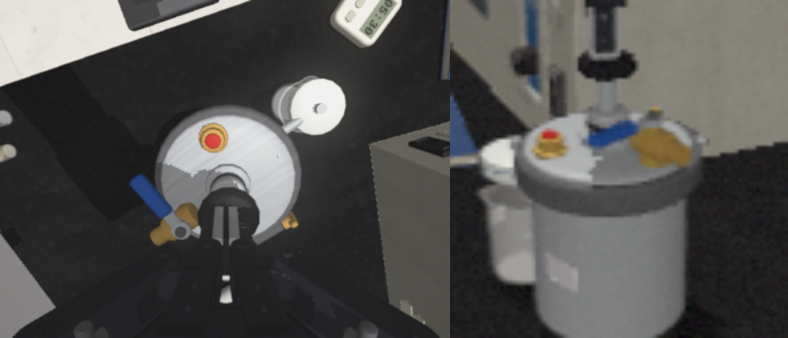

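The wrist view shows the lever shut across the stub, and the side view shows the fingers on the knob. Now the first stroke.

Converted, 0.026 m is 0.0433, 0.024 m is 0.04.

```bash
echo '[{"xyz":[0,0,0.0117],"jaw":0},{"xyz":[0,0,0.0233],"jaw":0},{"xyz":[0,0,0.0333],"jaw":0},{"xyz":[0,0,0.04],"jaw":0},{"xyz":[0,0,0.0433],"jaw":0},{"xyz":[0,0,0.0433],"jaw":0}]' | python3 jog.py; echo '[{"xyz":[0,0,0.0017],"jaw":0},{"xyz":[0,0,0.0017],"jaw":0}]' | python3 jog.py
```

```text
clock: 7.8
position: [0.5398, 0.0918, 0.1922]
ee_rot: [0.145, 0.989, 0.001, 0.001]
ft_force: [-5.6, -0.6, 14.9]
grip_width: -0.001
grasp_force: 7.6
clock: 8.05
position: [0.54, 0.0919, 0.1921]
ee_rot: [0.145, 0.989, 0.001, 0.001]
ft_force: [-9.2, -1.5, 23.0]
grip_width: 0.004
grasp_force: 11.5
```

Converted, -0.036 m is -0.06, -0.028 m is -0.0467.

```bash
echo '[{"xyz":[0,0,-0.0133],"jaw":0},{"xyz":[0,0,-0.03],"jaw":0},{"xyz":[0,0,-0.0467],"jaw":0},{"xyz":[0,0,-0.06],"jaw":0},{"xyz":[0,0,-0.06],"jaw":0},{"xyz":[0,0,-0.06],"jaw":0}]' | python3 jog.py ; python3 - <<'E'
from h import *
W=wristW();im=manip.camera("wrist")
for s,cc in blobs(im,(0,150,60),(8,255,255),(0,0,560,420),60): print("red",s,cc,plane(ray("wrist",*cc,W),.166))
E
echo '[{"xyz":[0,0,0.0133],"jaw":0},{"xyz":[0,0,0.0267],"jaw":0},{"xyz":[0,0,0.04],"jaw":0},{"xyz":[0,0,0.05],"jaw":0},{"xyz":[0,0,0.0575],"jaw":0},{"xyz":[0,0,0.0575],"jaw":0},{"xyz":[0,0,0.0575],"jaw":0}]' | python3 jog.py
```

```text
clock: 8.8
position: [0.5388, 0.0922, 0.2247]
ee_rot: [0.144, 0.99, -0.0, -0.0]
ft_force: [0.2, -0.6, -0.6]
grip_width: 0.001
grasp_force: 0.0
red [256, 165, 18, 18, 253] [264.8, 173.1] [0.49755566 0.09284151 0.166     ]
clock: 9.72
position: [0.5395, 0.0923, 0.1921]
ee_rot: [0.144, 0.99, 0.001, 0.0]
ft_force: [-7.3, -1.4, 18.7]
grip_width: 0.001
grasp_force: 9.1
```

Converted, -0.0345 m is -0.0575, -0.028 m is -0.0467.

```bash
echo '[{"xyz":[0,0,-0.0133],"jaw":0},{"xyz":[0,0,-0.03],"jaw":0},{"xyz":[0,0,-0.0467],"jaw":0},{"xyz":[0,0,-0.0575],"jaw":0},{"xyz":[0,0,-0.0575],"jaw":0},{"xyz":[0,0,-0.0575],"jaw":0},{"xyz":[0,0,-0.0433],"jaw":0},{"xyz":[0,0,-0.03],"jaw":0},{"xyz":[0,0,-0.0167],"jaw":0},{"xyz":[0,0,-0.0067],"jaw":0},{"jaw":0},{"jaw":0},{"jaw":0}]' | python3 jog.py; echo '[{"xyz":[0,0,-0.0133],"jaw":0},{"xyz":[0,0,-0.03],"jaw":0},{"xyz":[0,0,-0.0467],"jaw":0},{"xyz":[0,0,-0.0575],"jaw":0},{"xyz":[0,0,-0.0575],"jaw":0},{"xyz":[0,0,-0.0575],"jaw":0},{"xyz":[0,0,-0.0433],"jaw":0},{"xyz":[0,0,-0.03],"jaw":0},{"xyz":[0,0,-0.0167],"jaw":0},{"xyz":[0,0,-0.0067],"jaw":0},{"jaw":0},{"jaw":0},{"jaw":0}]' | python3 jog.py
```

```text
clock: 11.35
position: [0.5395, 0.0922, 0.1921]
ee_rot: [0.144, 0.99, 0.001, 0.0]
ft_force: [-5.2, -0.7, 19.5]
grip_width: -0.006
grasp_force: 9.3
clock: 12.98
position: [0.5395, 0.0923, 0.1921]
ee_rot: [0.144, 0.99, 0.001, 0.0]
ft_force: [-6.1, -2.0, 18.7]
grip_width: 0.003
grasp_force: 9.3
```

Converted, -0.0345 m is -0.0575, -0.028 m is -0.0467.

```bash
echo '[{"xyz":[0,0,-0.0133],"jaw":0},{"xyz":[0,0,-0.03],"jaw":0},{"xyz":[0,0,-0.0467],"jaw":0},{"xyz":[0,0,-0.0575],"jaw":0},{"xyz":[0,0,-0.0575],"jaw":0},{"xyz":[0,0,-0.0575],"jaw":0},{"xyz":[0,0,-0.0433],"jaw":0},{"xyz":[0,0,-0.03],"jaw":0},{"xyz":[0,0,-0.0167],"jaw":0},{"xyz":[0,0,-0.0067],"jaw":0},{"jaw":0},{"jaw":0},{"jaw":0}]' | python3 jog.py; echo '[{"xyz":[0,0,-0.0133],"jaw":0},{"xyz":[0,0,-0.03],"jaw":0},{"xyz":[0,0,-0.0467],"jaw":0},{"xyz":[0,0,-0.0575],"jaw":0},{"xyz":[0,0,-0.0575],"jaw":0},{"xyz":[0,0,-0.0575],"jaw":0}]' | python3 jog.py; python3 - <<'E'
from h import *
W=wristW();im=manip.camera("wrist");np.save("W4.npy",W)
for s,cc in blobs(im,(0,150,60),(8,255,255),(0,0,560,420),60): print("red",s,cc,plane(ray("wrist",*cc,W),.166))
s=manip.camera("side")[145:240,210:305];lever(im,W)
cv2.imwrite("pics/w4.png",np.hstack([cv2.resize(im,(400,300)),cv2.resize(s,(300,300),interpolation=2)]))
E
```

```text
clock: 14.6
position: [0.5395, 0.0922, 0.1921]
ee_rot: [0.144, 0.99, 0.001, 0.0]
ft_force: [-7.1, -1.0, 19.0]
grip_width: -0.001
grasp_force: 9.3
clock: 15.35
position: [0.5388, 0.0921, 0.2247]
ee_rot: [0.144, 0.99, -0.0, -0.001]
ft_force: [0.0, 0.4, 0.5]
grip_width: -0.0
grasp_force: 0.0
red [254, 168, 20, 20, 319] [263.6, 177.8] [0.5002363 0.0911313 0.166    ]
lever axis 158.79158 size (9.449530601501465, 20.684358596801758) ctr (530.9852905273438, 45.425254821777344) dir from pivot 6.044666646103906
red [263.6, 177.8] [0.5002363 0.0911313 0.166    ]
```

View pics/w4.png

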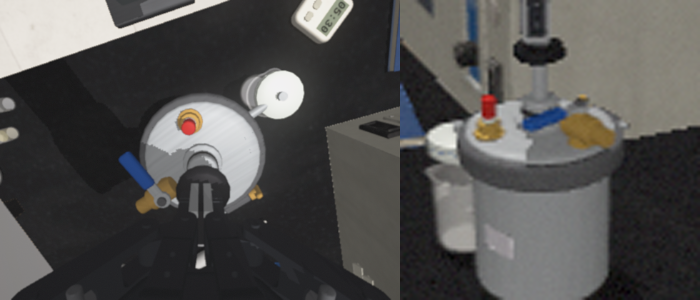

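After five strokes the pin stands well out, and the side view shows white at its foot at about (488,118). I'll do one extra harmless stroke, then retreat and check.

Converted, -0.16 m is -0.2667, -0.12 m is -0.2.

```bash
echo '[{"xyz":[0,0,0.0133],"jaw":0},{"xyz":[0,0,0.0267],"jaw":0},{"xyz":[0,0,0.04],"jaw":0},{"xyz":[0,0,0.05],"jaw":0},{"xyz":[0,0,0.0575],"jaw":0},{"xyz":[0,0,0.0575],"jaw":0},{"xyz":[0,0,0.0433],"jaw":0},{"xyz":[0,0,0.0267],"jaw":0},{"xyz":[0,0,0.01],"jaw":0},{"xyz":[0,0,-0.0083],"jaw":0},{"xyz":[0,0,-0.05],"jaw":0},{"xyz":[0,0,-0.1167],"jaw":0},{"xyz":[0,0,-0.2],"jaw":0},{"xyz":[0,0,-0.2667],"jaw":0},{"xyz":[0,0,-0.2667],"jaw":0},{"xyz":[0,0,-0.2667],"jaw":0}]' | python3 jog.py; python3 - <<'E'
from h import *
W=wristW();im=manip.camera("wrist");lever(im,W);b=blobs(im,(0,150,60),(8,255,255),(0,0,560,420),20)
sc=manip.camera("scene");sd=manip.camera("side")
r1=blobs(sc,(0,150,80),(8,255,255),(215,160,310,255));r2=blobs(sd,(0,150,80),(8,255,255),(210,145,305,240));print(b,r1,r2)
f=lambda i,u,v,w,h,k:cv2.resize(i[v:v+h,u:u+w],(400,400),interpolation=2)
cv2.imwrite("pics/f.png",np.hstack([f(sc,215,160,70,70,0),f(sd,215,145,70,70,0)]))
E
```

```text
clock: 17.45
position: [0.5388, 0.0922, 0.3843]
ee_rot: [0.144, 0.99, -0.0, -0.001]
ft_force: [0.3, 0.0, 0.2]
grip_width: -0.001
grasp_force: 0.0
lever axis 14.667856 size (36.81488800048828, 13.439221382141113) ctr (520.5709838867188, 36.78053283691406) dir from pivot 17.903436892606862
red [271.1, 146.4] [0.49931741 0.09147459 0.166     ]
[([266, 141, 11, 12, 102], [271.1, 146.4])] [([240, 192, 4, 6, 24], [241.5, 194.5])] [([236, 175, 5, 7, 29], [237.6, 177.8])]
```

View pics/f.png

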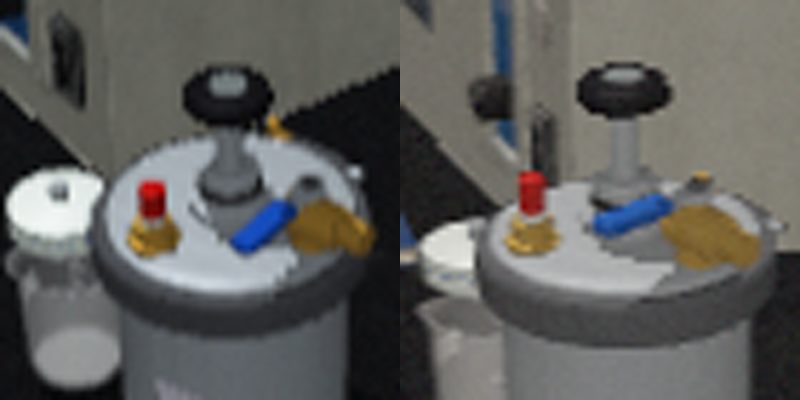

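The pin is fully out with its white band showing at (150,225) and (530,217). The plunger is up, the lever is shut, and the arm is clear.

```bash
python3 -c "
from workcell import manip;print(manip.hand_in())"
```

```text
the job is handed in; nothing more can be done
None
```

I shut the vent lever onto its stop and pumped six full strokes; the red pin is fully out with its white band showing, the plunger is up, the vent is still shut, and the job is handed in at about 17.6 s.

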